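Find the display-light key that was left on and release it

ROBOT

A 6-joint arm with a two-finger parallel gripper is mounted at the origin on a cart in front of the work surface, level with it; the furniture and walls round the work are solid. World frame = base frame: x ahead of the robot, y to its left, z up, the work surface at z = 0. Lengths are in mm, angles in rad, forces in N, time in s.
With the tool pointing down it reaches from about 275 to 750 mm from the base axis. Payload 10.2 kg.
Tool frame: the origin (TCP) lies where the fingers leave the gripper's body, on its centre line; the fingertips stand 73 mm ahead of it and the grasp point (between the pads) lies 54 mm ahead of it (ctrl.tip_extent is the z of the fingertips in the tool frame, in mm); z points along the fingers, y is the line along which they close (so a half turn about z gives the same grasp; the last joint's range is limited). The gripper opens to 85 mm and grips with 20 to 120 N. Pads are 22 mm wide; open, the fingers measure 114 mm over their backs; the gripper's body (76 mm by 85 mm) begins 54 mm behind the grasp point. The pads swing forward as they close: fully open they stand 13 mm farther back than shut.
Start: joints at [-1.499, 0.313, 1.498, -0, 1.331, -0.223], TCP at [152.525, -502.362, 303.894] pointing down, gripper open.
Joint ranges: [-2.94, 2.94], [-0.97, 2.17], [0.19, 2.56], [-1.23, 4.37], [0.02, 3.11], [-2.88, 2.88]. Speed limits (rad/s): [2.39, 2.39, 3.01, 3.14, 3.14, 3.14].

INTERFACE

Orientations are given as a unit quaternion [w, x, y, z].
In Python, from rig import readout, cams, order, ctrl gives the robot as it stands.
- The arm moves only by the shell command python3 -m handwheel [OPENING] [FORCE], which reads ROWS from standard input. ROWS is a JSON object whose key "motion" holds a list of rows, 1 to 8 of them, each of 6 numbers: dx, dy, dz in parts of the range, where 1.0 means 300 mm, then a rotation vector rx, ry, rz in normalised numbers (1 is 2 rad); each row is the pose to reach, as a shift and turn from the pose commanded when the command began, along the tool's axes at that moment; what a row does not reach only later rows make up. A row lasts 1/10 s, in which the tool goes at most 50 mm and 0.15 rad, less where a joint would pass 70% of its speed; a pose out of reach is approached as far as the arm can. OPENING is the opening from 0.0 (shut) to 1.0 (fully open), set as the command begins (- or left out keeps the last). The fingers move at their own pace and stop on an object; FORCE is the grip in N (left out, the last holds). Time passes only in rows, so rows that do not move let the fingers close. It prints the time, the measured TCP pose, the force, the opening and the grip force at its end. No shift or turn number may pass 1 either way. Input that does not fit is refused with a message, and nothing moves.
- readout.sense(): the state, without advancing time (a new reading comes with each control period).
- cams.capture(name): name is "scene" or "top" or "wrist"; returns (picture, depth): 384x512x3 uint8, red, green, blue; 384x512 float32, mm along the optical axis (not along the pixel's ray), 0 where there is no reading.
- cams.calibration(name): a dict with "fx", "fy", "cx", "cy" (pixels), "distortion" ([k1, k2, p1, p2, k3] as OpenCV has them; the pictures are not rectified), "position" and "attitude" of the camera in the world. Camera axes: x right, y down, z forward; pixel columns grow to the right and rows downward; lengths in mm; the calibration is good to about 2 mm. A picture is of the moment at which its call begins: read the wrist's pose just before it. calibration takes no time and is no camera call; for the wrist camera it gives the pose at the moment of the call.
- order.finish_job(): hands the job in; it is judged then, once.
Trained networks look in the newest picture that a camera, given by its name, has taken for a name from the list of things; names that differ only in an ending like _2 or _b are one class to them, and where a whole thing is asked for, a point or a joint stands for the part that bears it (a point fixed in the world has none). Each returns a list of dicts, best first, with "p" (0 to 1); they miss things now and then, are a little off and sometimes report something else, mostly with a low value. They report only what shows in the picture. A call takes as long as a camera call.
- cams.trace(target, camera): "pixels" (384x512 bool, what is visible of it) and "bbox" ([left, top, right, bottom] in pixels, round what is visible of it).
- cams.spot_point(target, camera): "uv" ([column, row] in pixels: a listed point, or the origin of a listed thing).
The state is a dict: "time_s": time; "joints": joint angles; "dq": joint speeds; "tau": joint torques, N m; "eef_pos": TCP position; "ee_rot": TCP orientation; "force": force on the tool from outside, world axes, zero at the start; "wrist_torque": the same for the moment, N m; "grip_width": opening from 0.0 (shut) to 1.0 (fully open); "grip_force": force on a finger pad.
Only numpy, scipy, OpenCV 4.12 (cv2) and the standard library are available. Lean on these libraries where they do the work, as an engineer would, in place of code of your own. Each camera call takes 0.05 s, during which the arm holds its last target. There are 200 camera calls.

TASK

One of the four identical display-light keys on the counter's key box was left on, latched half-way down. With the fingertips tap each of the four keys lightly, one after the other from left to right as the robot sees them, without pushing any of them in; then press the latched one on, all the way, until its catch lets go, and let it come up, so that all four keys end fully up. Do not press the other keys in, pick nothing up, and leave everything else on the counter where it is.

Things in the scene. Friction and masses are not known exactly. Their poses are not given: they have to be found in the camera images.
- key_box: flat black desk box, 76 (x) x 204 (y) x 34 mm high, aluminium deck, fixed to the counter. Origin: centre of its underside on the counter; own x points away from the robot, own y to the robot's left along the row of keys, z up. Four identical grey keys stand in one row on its centre line, at own y = +66, +22, -22, -66 mm (left, second, third, right), 44 mm apart
- unit_a: fixed mount of one key (with the key it carries); origin on the counter under the key's centre. Which key stands in which place of the row varies
- key_a (a joint): slide of one key (m): 0 up, about 0.005 latched, 0.010 at its stop. An up key does not yield below 3 N, then gives 1 N per 1.7 mm (9 N at the stop) and always springs back. The latched key sits still up to about 6 N; pressed on to about 8 to 9 mm (8 to 10 N) its catch lets go, and it rises fully as the finger lifts
- key_a_top (a point): centre of the top of that key: cap 34 mm (box x) x 26 mm (box y), top flat, 48 mm above the counter (14 mm above the deck) when up, about 43 mm when latched, 38 mm at the stop. Moves straight down
- unit_b: fixed mount of one key (with the key it carries); origin on the counter under the key's centre. Which key stands in which place of the row varies
- key_b (a joint): slide of one key (m): 0 up, about 0.005 latched, 0.010 at its stop. An up key does not yield below 3 N, then gives 1 N per 1.7 mm (9 N at the stop) and always springs back. The latched key sits still up to about 6 N; pressed on to about 8 to 9 mm (8 to 10 N) its catch lets go, and it rises fully as the finger lifts
- key_b_top (a point): centre of the top of that key: cap 34 mm (box x) x 26 mm (box y), top flat, 48 mm above the counter (14 mm above the deck) when up, about 43 mm when latched, 38 mm at the stop. Moves straight down
- unit_c: fixed mount of one key (with the key it carries); origin on the counter under the key's centre. Which key stands in which place of the row varies
- key_c (a joint): slide of one key (m): 0 up, about 0.005 latched, 0.010 at its stop. An up key does not yield below 3 N, then gives 1 N per 1.7 mm (9 N at the stop) and always springs back. The latched key sits still up to about 6 N; pressed on to about 8 to 9 mm (8 to 10 N) its catch lets go, and it rises fully as the finger lifts
- key_c_top (a point): centre of the top of that key: cap 34 mm (box x) x 26 mm (box y), top flat, 48 mm above the counter (14 mm above the deck) when up, about 43 mm when latched, 38 mm at the stop. Moves straight down
- unit_d: fixed mount of one key (with the key it carries); origin on the counter under the key's centre. Which key stands in which place of the row varies
- key_d (a joint): slide of one key (m): 0 up, about 0.005 latched, 0.010 at its stop. An up key does not yield below 3 N, then gives 1 N per 1.7 mm (9 N at the stop) and always springs back. The latched key sits still up to about 6 N; pressed on to about 8 to 9 mm (8 to 10 N) its catch lets go, and it rises fully as the finger lifts
- key_d_top (a point): centre of the top of that key: cap 34 mm (box x) x 26 mm (box y), top flat, 48 mm above the counter (14 mm above the deck) when up, about 43 mm when latched, 38 mm at the stop. Moves straight down
- ribbon_teal: bystander, leave alone: spool of ribbon lying flat, 56 mm across, 20 mm high, behind the key box; origin: centre of its underside
- praline_3: bystander, leave alone: wrapped praline, 30x53x25 mm, behind the key box; origin: centre of its underside
- ribbon_plum: bystander, leave alone: spool of ribbon lying flat, 54 mm across, 20 mm high, left of the key box; origin: centre of its underside
- praline_1: bystander, leave alone: wrapped praline, 53x46x23 mm, right of the key box; origin: centre of its underside
- carton_small: bystander, leave alone: small cream carton, 41x50x82 mm high, standing to the left of the work; origin: centre of its underside
- stapler: bystander, leave alone: desk stapler, 31x140x49 mm, lying to the left of the work; origin: centre of its underside

How it is judged:
By the outcome, as a careful person would: the job done as asked, in the order asked, and still so for the second after the job is handed in, with the robot touching nothing.
It also fails if it takes over 48 s, if anything falls off the work surface, if the arm or the gripper's body presses on something with over 40 N, if the wrist force passes 120 N, or if a joint passes its speed limit or range.

## Working session

There is one attempt and no reset: what is moved stays moved. The work goes in short steps, Python scripts to look and compute and a shell command to move; the robot and the scene stay as the last step left them, time stands still between calls to the robot, and variables do not carry over. Pictures are saved under pics/ and viewed, at most 10 in all, crops included, and the job is handed in when it is done.

```bash
mkdir -p pics; ls; cat > h.py <<'E'
import numpy as np, cv2
from scipy.spatial.transform import Rotation as R
from rig import readout, cams, order, ctrl
def rot(q): return R.from_quat([q[1],q[2],q[3],q[0]]).as_matrix()
def world(cam,uv,z=None,depth=None):
    c=cams.calibration(cam); K=np.array([[c['fx'],0,c['cx']],[0,c['fy'],c['cy']],[0,0,1.]])
    uv=np.atleast_2d(np.array(uv,float))
    n=cv2.undistortPoints(uv[:,None],K,np.array(c['distortion']))[:,0]
    a=np.array(c['attitude']); A=rot(a) if a.size==4 else a
    p=np.array(c['position']); d=np.c_[n,np.ones(len(n))]
    w=d@A.T
    t=np.array(depth)[:,None] if depth is not None else ((z-p[2])/w[:,2])[:,None]
    return p+t*w
E
python3 - <<'E'
from h import *
s=readout.sense(); print(s); print(ctrl.tip_extent)
for n in("top","scene"):
    p,d=cams.capture(n); cv2.imwrite(f'pics/{n}0.png',p[...,::-1]); np.save(n+'.npy',d)
    print(n,cams.calibration(n))
    for t in("key_box","key_a"):
        for r in cams.trace(t,n): print(t,r['p'],r['bbox'])
    for r in cams.spot_point("key_a_top",n):
        u=r['uv']; print(r['p'],u,world(n,u,z=46)[0].round(1))
E
```

```text
pics
{'time_s': 0.0, 'joints': array([-1.49942520e+00,  3.13464469e-01,  1.49850199e+00,  7.51229482e-06,
        1.33103742e+00, -2.23402659e-01]), 'dq': array([ 2.39328293e-06,  5.88874327e-06,  1.81219156e-03,  8.28937636e-04,
        2.24147842e-03, -7.13447573e-04]), 'tau': array([-1.72126442e-03, -4.12269366e+01, -2.59746355e+01, -3.34949391e-04,
        4.10913635e-03, -6.25017563e-06]), 'eef_pos': array([ 152.49920501, -502.16459689,  303.30318695]), 'ee_rot': array([-7.03298591e-04,  9.89158085e-01,  1.46852939e-01,  5.72236332e-05]), 'force': array([-0.24060407,  0.37346041,  0.05239048]), 'wrist_torque': array([-0.00328081, -0.04097641, -0.00091626]), 'grip_force': 0.0, 'grip_width': 0.9984916343202772}
72.6
top {'fx': 481.0921791263142, 'fy': 481.0921791263142, 'cx': 255.4566458486685, 'cy': 192.4353186574196, 'distortion': array([0.01443943, 0.        , 0.        , 0.        , 0.        ]), 'position': array([ 386.82372349,  203.40258005, 1227.97378046]), 'attitude': array([-0.04248664,  0.71035905, -0.70143319,  0.03970382])}
key_box 0.74 [289.2, 165.7, 375.1, 209.3]
ke
[... 233 characters left out ...]
6. ]
scene {'fx': 360.4756861280229, 'fy': 360.4756861280229, 'cx': 252.57751184288605, 'cy': 193.65105208214905, 'distortion': array([-0.05946188,  0.        ,  0.        ,  0.        ,  0.        ]), 'position': array([-64.56791377, 510.23443098, 893.48286259]), 'attitude': array([ 0.18095496, -0.49843099,  0.79991841, -0.28098468])}
key_box 0.97 [280.4, 163.5, 346.1, 202.3]
key_box 0.75 [323.6, 164.9, 337.3, 178.1]
key_a 0.67 [315.5, 166.8, 320.7, 179.7]
key_a 0.66 [324.6, 167.2, 334.1, 178.7]
0.63 [292.5, 183.9] [537.   88.9  46. ]
0.51 [330.2, 180.3] [497.5 -24.   46. ]
0.49 [316.3, 183.3] [506.4  21.6  46. ]
0.47 [331.7, 170.7] [529.5 -51.2  46. ]
0.2 [289.7, 186.7] [531.  102.3  46. ]
```

```bash
python3 - <<'E'
from h import *
p=cv2.imread('pics/top0.png'); cv2.imwrite('pics/v1.png',cv2.resize(p[90:270,200:440],None,fx=3.3,fy=3.3,interpolation=cv2.INTER_CUBIC))
cams.capture("top")
m=cams.trace("key_box","top")[0]['pixels']
ys,xs=np.nonzero(m); d=np.load('top.npy')
w=world("top",np.c_[xs,ys],depth=d[ys,xs])
k=(w[:,2]>24); print(k.sum(),len(k),np.percentile(w[:,2],[5,25,50,75,95]))
r=cv2.minAreaRect(w[k][:,:2].astype(np.float32)); print(r, cv2.boxPoints(r))
E
```

```text
1665 1780 [18.31863568 33.11737295 35.07202599 36.82122867 39.22334982]
((522.8611450195312, 75.76551818847656), (163.3282470703125, 335.43011474609375), 20.862295150756836) [[ 386.8238   203.40253]
 [ 506.27823 -110.03647]
 [ 658.8985   -51.87149]
 [ 539.4441   261.5675 ]]
```

View pics/v1.png

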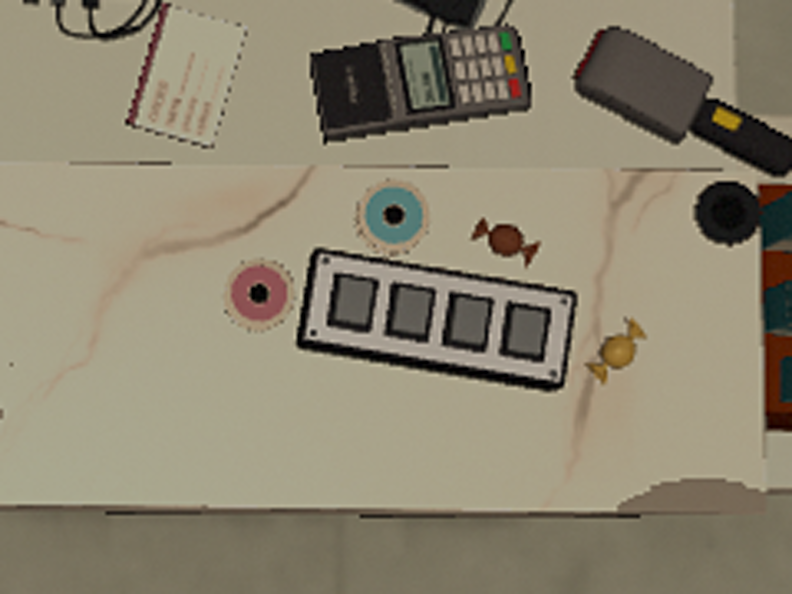

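```bash
python3 - <<'E'
from h import *
u=np.array([[353,301],[410,311],[467,321],[526,331]])/3.3+[200,90]
w=world("top",u,z=46); print(w.round(1))
c=w.mean(0); by=w[0]-w[3]; print(np.hypot(*by[:2]),c,np.arctan2(-by[0],by[1]))
s=readout.sense(); A=rot(s['ee_rot']); print(A.round(3))
print("tool shift to TCP above centre z=230:",A.T@(np.array([c[0]-40,c[1],230])-s['eef_pos']))
yaw=np.arctan2(-by[0],by[1]); T=np.array([[np.cos(yaw),np.sin(yaw),0],[np.sin(yaw),-np.cos(yaw),0],[0,0,-1]]);print(R.from_matrix(A.T@T).as_rotvec())
c=cams.calibration("wrist"); print(A.T@(np.array(c['position'])-s['eef_pos'])); print((A.T@rot(c['attitude'])).round(2))
E
```

```text
[[554.5  81.6  46. ]
 [547.4  38.9  46. ]
 [540.4  -3.8  46. ]
 [533.4 -47.8  46. ]]
131.16482243080367 [543.9209553   17.21375508  46.        ] -0.16153350528678267
[[ 0.957  0.291 -0.   ]
 [ 0.291 -0.957  0.   ]
 [ 0.    -0.    -1.   ]]
tool shift to TCP above centre z=230: [ 487.1893846  -395.06849784   73.88405582]
[-6.95383016e-05  1.05816346e-05  4.56305741e-01]
[ 80.29283804  -0.72660083 -69.59230477]
[[-0.   -0.95 -0.31]
 [ 1.   -0.    0.  ]
 [-0.   -0.31  0.95]]
```

Careful with the scale: shifts go in shares of 300 mm and turns go in shares of 2 rad. That gives: 270 mm / 300 = 0.9, 236 mm / 300 = 0.7867, 0.456 rad / 2 = 0.228.

```bash
echo '{"motion":[[0.0667, -0.0467, 0, 0, 0, 0.015], [0.1833, -0.1333, 0, 0, 0, 0.045], [0.3, -0.22, 0, 0, 0, 0.075], [0.4233, -0.3067, 0, 0, 0, 0.105], [0.5433, -0.3933, 0, 0, 0, 0.135], [0.6667, -0.4833, 0, 0, 0, 0.165], [0.7867, -0.5733, 0, 0, 0, 0.2], [0.9, -0.6567, 0, 0, 0, 0.228]]}' | python3 -m handwheel 0 20; python3 - <<'E'
from h import *
s=readout.sense(); A=rot(s['ee_rot']); print(s['eef_pos'],A.round(3)[:2])
print(A.T@(np.array([544,17,230])-s['eef_pos']))
E
```

```text
time_s: 1.3
eef_pos: [354.4, -233.7, 304.1]
ee_rot: [0.0, 0.997, -0.082, 0.0]
force: [0.4, -1.7, 0.0]
grip_width: -0.003
grip_force: 0.0
[ 354.42573661 -233.65737012  304.13598628] [[ 0.987 -0.163  0.   ]
 [-0.163 -0.987 -0.   ]]
[ 146.11625647 -278.2440493    74.12119547]
```

Converted, -278 mm / 300 = -0.9267, -236 mm / 300 = -0.7867.

```bash
echo '{"motion":[[0.0633, -0.12, 0.03, 0, 0, 0], [0.13, -0.2467, 0.0667, 0, 0, 0], [0.2, -0.38, 0.1, 0, 0, 0], [0.27, -0.5133, 0.1333, 0, 0, 0], [0.34, -0.6467, 0.1733, 0, 0, 0], [0.4133, -0.7867, 0.2133, 0, 0, 0], [0.4867, -0.9267, 0.2467, 0, 0, 0], [0.4867, -0.9267, 0.2467, 0, 0, 0]]}' | python3 -m handwheel; python3 - <<'E'
from h import *
s=readout.sense(); print(s['eef_pos'],s['force'])
p,d=cams.capture("wrist"); cv2.imwrite('pics/w1.png',p[...,::-1]); np.save('w1.npy',d)
for r in cams.trace("key_a","wrist"):
    ys,xs=np.nonzero(r['pixels']&(d>0))
    w=world("wrist",np.c_[xs,ys],depth=d[ys,xs]); 
    print(r['p'],np.array(r['bbox']).round(),'med',np.median(w,0).round(1),'mid',((np.percentile(w,2,0)+np.percentile(w,98,0))/2).round(1))
for r in cams.spot_point("key_a_top","wrist"):
    u=r['uv']; print(r['p'],u,world("wrist",u,z=47)[0].round(1))
for r in cams.trace("key_box","wrist")[:1]: print(r['p'],r['bbox'])
E
```

```text
time_s: 2.1
eef_pos: [543.7, 19.5, 228.1]
ee_rot: [-0.001, 0.997, -0.078, -0.001]
force: [-0.7, 0.3, -0.7]
grip_width: 0.003
grip_force: 0.0
[543.67487592  19.45867049 228.14627817] [-0.6589518   0.27459945 -0.70086969]
0.95 [169. 168. 202. 206.] med [556.4  77.7  48.3] mid [555.2  79.5  43.4]
0.73 [305. 172. 337. 204.] med [535.3 -50.3  44.1] mid [534.3 -50.7  42.6]
0.66 [219. 173. 246. 208.] med [549.8  34.7  48.5] mid [548.4  35.   43.7]
0.62 [262. 169. 290. 210.] med [542.6  -7.8  48.6] mid [541.4  -7.8  44.4]
0.81 [183.6, 191.2] [553.3  80.2  47. ]
0.88 [148.0, 143.0, 358.8, 221.1]
```

View pics/w1.png

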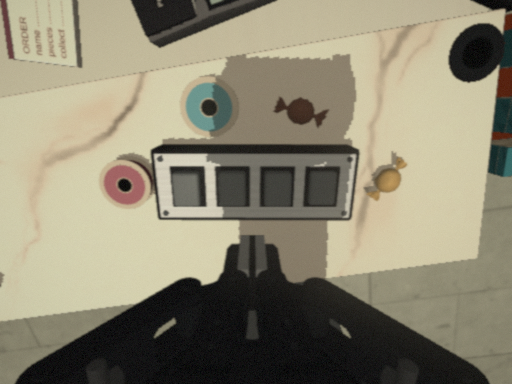

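```bash
cat > g.py <<'E'
from h import *
import sys
s=readout.sense(); A=rot(s['ee_rot']); print(s['time_s'],s['eef_pos'].round(2),s['force'].round(2))
K=[(556,80.2),(548.9,36.8),(541.7,-6.8),(534.6,-50.2)]
for k in K: print((A.T@(np.array([*k,130])-s['eef_pos'])).round(1))
T=np.array([[.987,-.161,0],[-.161,-.987,0],[0,0,-1]]);print(R.from_matrix(A.T@T).as_rotvec().round(4))
E
python3 g.py
```

```text
2.3 [542.08  14.8  230.18] [-0.2  -0.59 -0.02]
[  3.2 -66.8 100.2]
[  3.2 -22.8 100.2]
[  3.1  21.4 100.2]
[  3.1  65.3 100.2]
[ 0.0002 -0.0002 -0.0003]
```

```bash
python3 - <<'E'
from h import *
s=readout.sense()
p,d=cams.capture("wrist")
for r in cams.trace("key_a","wrist")[:5]:
    ys,xs=np.nonzero(r['pixels']&(d>0))
    w=world("wrist",np.c_[xs,ys],depth=d[ys,xs]); k=w[:,2]>41
    a,b=w[k].min(0),w[k].max(0)
    print(r['p'],np.array(r['bbox']).round(),'med',np.median(w[k],0).round(1),'rect',cv2.minAreaRect(w[k][:,:2].astype(np.float32)))
m=cams.trace("key_box","wrist")[0]['pixels']; ys,xs=np.nonzero(m&(d>0)); w=world("wrist",np.c_[xs,ys],depth=d[ys,xs]); k=(w[:,2]>29)&(w[:,2]<55)
print(cv2.minAreaRect(w[k][:,:2].astype(np.float32)))
print(readout.sense()['eef_pos'])
E
```

```text
0.97 [212. 170. 242. 203.] med [550.3  38.5  47.5] rect ((548.9193115234375, 39.159427642822266), (25.608562469482422, 34.081146240234375), 79.52814483642578)
0.83 [166. 171. 198. 207.] med [557.   80.9  47.4] rect ((556.0437622070312, 82.05418395996094), (25.69717788696289, 33.421119689941406), 80.6392593383789)
0.8 [301. 172. 328. 203.] med [535.9 -47.2  43. ] rect ((535.8070678710938, -47.29573059082031), (24.394407272338867, 32.60061264038086), 81.18728637695312)
0.79 [257. 169. 284. 206.] med [543.6  -4.6  47.6] rect ((542.3744506835938, -4.920732498168945), (25.435346603393555, 32.99812698364258), 81.56085968017578)Traceback (most recent call last):
  File "<stdin>", line 7, in <module>
    return umr_minimum(a, axis, None, out, keepdims, initial, where)
ValueError: zero-size array to reduction operation minimum which has no identity
```

```bash
echo '{"motion":[[0.0033, -0.0667, 0.08, 0, 0, 0], [0.0067, -0.1333, 0.16, 0, 0, 0], [0.01, -0.1933, 0.24, 0, 0, 0], [0.01, -0.2267, 0.3, 0, 0, 0], [0.0107, -0.2267, 0.3267, 0, 0, 0], [0.0107, -0.2267, 0.34, 0, 0, 0], [0.0107, -0.2267, 0.34, 0, 0, 0], [0.0107, -0.2267, 0.34, 0, 0, 0]]}' | python3 -m handwheel; echo '{"motion":[[0, 0, 0, 0, 0, 0], [0, 0, 0, 0, 0, 0]]}' | python3 -m handwheel; python3 g.py
```

```text
time_s: 3.2
eef_pos: [556.8, 81.4, 128.9]
ee_rot: [0.0, 0.997, -0.081, 0.001]
force: [0.2, -0.3, 0.1]
grip_width: 0.001
grip_force: 0.0
time_s: 3.4
eef_pos: [556.6, 81.9, 128.4]
ee_rot: [0.0, 0.997, -0.081, 0.0]
force: [0.9, 0.8, -0.6]
grip_width: 0.005
grip_force: 0.0
3.4 [556.61  81.91 128.43] [ 0.89  0.77 -0.65]
[-0.3  1.8 -1.6]
[-0.4 45.8 -1.6]
[-0.5 90.  -1.6]
[ -0.5 133.9  -1.6]
[-0.     -0.0009  0.0002]
```

Converted, 5 mm / 300 = 0.0167, 4 mm / 300 = 0.0133.

```bash
echo '{"motion":[[0, 0, 0.0067, 0, 0, 0], [0, 0, 0.0133, 0, 0, 0], [0, 0, 0.0167, 0, 0, 0], [0, 0, 0.0167, 0, 0, 0]]}' | python3 -m handwheel | grep -E "pos|force:"; echo '{"motion":[[0, 0, 0.0017, 0, 0, 0], [0, 0, 0.0033, 0, 0, 0]]}' | python3 -m handwheel| grep -E "pos|force:";echo '{"motion":[[0, 0, 0, 0, 0, 0]]}' | python3 -m handwheel| grep -E "pos|force:"
```

```text
eef_pos: [556.4, 82.2, 122.7]
force: [-0.5, 0.7, 0.2]
grip_force: 0.0
eef_pos: [556.5, 82.2, 121.9]
force: [-0.1, -1.0, 0.1]
grip_force: 0.0
eef_pos: [556.4, 82.2, 121.8]
force: [-0.1, -0.1, 0.5]
grip_force: 0.0
```

Converted, 0.5 mm / 300 = 0.0017.

```bash
echo '{"motion":[[0, 0, 0.0017, 0, 0, 0], [0, 0, 0.0017, 0, 0, 0]]}' | python3 -m handwheel| grep -E "pos|force:";echo '{"motion":[[0, 0, 0.0017, 0, 0, 0], [0, 0, 0.0017, 0, 0, 0]]}' | python3 -m handwheel| grep -E "pos|force:"
```

```text
eef_pos: [556.4, 82.2, 121.4]
force: [1.3, -0.1, 0.7]
grip_force: 0.0
eef_pos: [556.4, 82.2, 120.9]
force: [-0.2, -0.1, 0.0]
grip_force: 0.0
```

Converted, 0.4 mm / 300 = 0.0013.

```bash
echo '{"motion":[[0, 0, 0.0013, 0, 0, 0], [0, 0, 0.0013, 0, 0, 0]]}' | python3 -m handwheel| grep -E "pos|force: \[";echo '{"motion":[[0, 0, 0, 0, 0, 0]]}' | python3 -m handwheel| grep -E "force: \["; echo '{"motion":[[0, 0, 0, 0, 0, 0]]}' | python3 -m handwheel| grep -E "force: \["
```

```text
eef_pos: [556.5, 82.1, 120.7]
force: [-0.2, -0.8, 1.8]
force: [-0.6, -0.9, 2.5]
force: [0.2, 0.5, 3.0]
```

Converted, 44 mm / 300 = 0.1467, 32 mm / 300 = 0.1067.

```bash
echo '{"motion":[[0, 0, -0.02, 0, 0, 0], [0, 0, -0.04, 0, 0, 0], [0, 0.05, -0.04, 0, 0, 0], [0, 0.1067, -0.04, 0, 0, 0], [0, 0.1467, -0.04, 0, 0, 0], [0, 0.1467, -0.0333, 0, 0, 0], [0, 0.1467, -0.02, 0, 0, 0], [0, 0.1467, -0.01, 0, 0, 0]]}' | python3 -m handwheel | grep -E "pos|force: \["; echo '{"motion":[[0, 0, 0.0033, 0, 0, 0], [0, 0, 0.0067, 0, 0, 0], [0, 0, 0.0067, 0, 0, 0], [0, 0, 0.0067, 0, 0, 0]]}' | python3 -m handwheel | grep -E "pos|force: \["; echo '{"motion":[[0, 0, 0.001, 0, 0, 0], [0, 0, 0.001, 0, 0, 0]]}' | python3 -m handwheel | grep -E "pos|force: \["
```

```text
eef_pos: [549.3, 39.1, 123.0]
force: [-0.4, 0.8, -0.0]
eef_pos: [549.4, 38.9, 121.5]
force: [-0.6, -0.3, 0.1]
eef_pos: [549.4, 38.7, 121.2]
force: [0.2, 0.3, -0.4]
```

Converted, 0.4 mm / 300 = 0.0013.

```bash
echo '{"motion":[[0, 0, 0.0013, 0, 0, 0], [0, 0, 0.0013, 0, 0, 0]]}' | python3 -m handwheel| grep -E "pos|force: \[";echo '{"motion":[[0, 0, 0, 0, 0, 0]]}' | python3 -m handwheel| grep -E "pos|force: \["
```

```text
eef_pos: [549.4, 38.7, 120.8]
force: [1.0, 0.2, 0.2]
eef_pos: [549.4, 38.7, 120.8]
force: [-0.5, -0.1, -0.0]
```

```bash
echo '{"motion":[[0, 0, 0.001, 0, 0, 0], [0, 0, 0.001, 0, 0, 0]]}' | python3 -m handwheel| grep -E "pos|force: \[";echo '{"motion":[[0, 0, 0, 0, 0, 0]]}' | python3 -m handwheel| grep -E "pos|force: \["
```

```text
eef_pos: [549.4, 38.7, 120.7]
force: [-0.6, 0.2, 2.7]
eef_pos: [549.4, 38.7, 120.7]
force: [-0.3, -0.8, 2.6]
```

Converted, 44 mm / 300 = 0.1467, 32 mm / 300 = 0.1067.

```bash
echo '{"motion":[[0, 0, -0.02, 0, 0, 0], [0, 0, -0.04, 0, 0, 0], [0, 0.05, -0.04, 0, 0, 0], [0, 0.1067, -0.04, 0, 0, 0], [0, 0.1467, -0.04, 0, 0, 0], [0, 0.1467, -0.0333, 0, 0, 0], [0, 0.1467, -0.02, 0, 0, 0], [0, 0.1467, -0.01, 0, 0, 0]]}' | python3 -m handwheel | grep -E "pos|force: \["; echo '{"motion":[[0, 0, 0.0033, 0, 0, 0], [0, 0, 0.0077, 0, 0, 0], [0, 0, 0.0077, 0, 0, 0], [0, 0, 0.0077, 0, 0, 0]]}' | python3 -m handwheel | grep -E "pos|force: \["; echo '{"motion":[[0, 0, 0.001, 0, 0, 0], [0, 0, 0.001, 0, 0, 0], [0, 0, 0.001, 0, 0, 0]]}' | python3 -m handwheel | grep -E "pos|force: \["
```

```text
eef_pos: [542.2, -4.4, 123.0]
force: [0.8, 0.2, -0.2]
eef_pos: [542.4, -4.6, 121.2]
force: [0.0, -0.1, -0.2]
eef_pos: [542.3, -4.7, 121.0]
force: [0.8, 0.9, 0.4]
```

Converted, 0.3 mm / 300 = 0.001.

```bash
echo '{"motion":[[0, 0, 0.001, 0, 0, 0], [0, 0, 0.001, 0, 0, 0]]}' | python3 -m handwheel| grep -E "pos|force: \[";echo '{"motion":[[0, 0, 0, 0, 0, 0]]}' | python3 -m handwheel| grep -E "pos|force: \["
```

```text
eef_pos: [542.3, -4.7, 120.7]
force: [-0.3, 0.4, 0.7]
eef_pos: [542.4, -4.7, 120.7]
force: [-0.2, -0.3, 1.2]
```

Converted, 0.15 mm / 300 = 0.0005.

```bash
echo '{"motion":[[0, 0, 0.0005, 0, 0, 0], [0, 0, 0.0005, 0, 0, 0]]}' | python3 -m handwheel| grep -E "pos|force: \[";echo '{"motion":[[0, 0, 0, 0, 0, 0]]}' | python3 -m handwheel| grep -E "pos|force: \["
```

```text
eef_pos: [542.4, -4.7, 120.6]
force: [-0.2, -0.0, 2.9]
eef_pos: [542.4, -4.7, 120.6]
force: [-0.9, 0.1, 3.4]
```

Converted, 44 mm / 300 = 0.1467, 32 mm / 300 = 0.1067.

```bash
echo '{"motion":[[0, 0, -0.02, 0, 0, 0], [0, 0, -0.04, 0, 0, 0], [0, 0.05, -0.04, 0, 0, 0], [0, 0.1067, -0.04, 0, 0, 0], [0, 0.1467, -0.04, 0, 0, 0], [0, 0.1467, -0.03, 0, 0, 0], [0, 0.1467, -0.0133, 0, 0, 0], [0, 0.1467, -0.0033, 0, 0, 0]]}' | python3 -m handwheel | grep -E "pos|force: \["; echo '{"motion":[[0, 0, 0.001, 0, 0, 0], [0, 0, 0.001, 0, 0, 0], [0, 0, 0.001, 0, 0, 0]]}' | python3 -m handwheel | grep -E "pos|force: \["; echo '{"motion":[[0, 0, 0.0023, 0, 0, 0], [0, 0, 0.0023, 0, 0, 0]]}' | python3 -m handwheel | grep -E "pos|force: \["
```

```text
eef_pos: [535.1, -47.7, 120.7]
force: [0.9, -0.1, 0.5]
eef_pos: [535.3, -47.9, 121.2]
force: [0.0, -0.8, 0.2]
eef_pos: [535.3, -48.1, 120.5]
force: [0.2, -0.7, 0.8]
```

Converted, 0.5 mm / 300 = 0.0017.

```bash
echo '{"motion":[[0, 0, 0.0017, 0, 0, 0], [0, 0, 0.0017, 0, 0, 0]]}' | python3 -m handwheel | grep -E "pos|force: \["; echo '{"motion":[[0, 0, 0.0033, 0, 0, 0], [0, 0, 0.0067, 0, 0, 0], [0, 0, 0.0067, 0, 0, 0]]}' | python3 -m handwheel | grep -E "pos|force: \["; echo '{"motion":[[0, 0, 0.0033, 0, 0, 0], [0, 0, 0.0043, 0, 0, 0], [0, 0, 0.0043, 0, 0, 0]]}' | python3 -m handwheel | grep -E "pos|force: \["
```

```text
eef_pos: [535.2, -48.1, 119.9]
force: [0.7, 0.3, 0.2]
eef_pos: [535.2, -48.1, 117.8]
force: [0.1, 0.3, 0.8]
eef_pos: [535.2, -48.1, 116.6]
force: [0.9, -1.0, -0.0]
```

Converted, 0.4 mm / 300 = 0.0013.

```bash
echo '{"motion":[[0, 0, 0.0013, 0, 0, 0], [0, 0, 0.0013, 0, 0, 0]]}' | python3 -m handwheel| grep -E "pos|force: \[";echo '{"motion":[[0, 0, 0.001, 0, 0, 0], [0, 0, 0.001, 0, 0, 0]]}' | python3 -m handwheel| grep -E "pos|force: \["
```

```text
eef_pos: [535.2, -48.1, 116.2]
force: [0.7, -1.5, -0.4]
eef_pos: [535.3, -48.1, 116.0]
force: [0.7, 0.4, 1.2]
```

Converted, 0.2 mm / 300 = 0.0007.

```bash
echo '{"motion":[[0, 0, 0.0007, 0, 0, 0], [0, 0, 0.0007, 0, 0, 0]]}' | python3 -m handwheel| grep -E "time|pos|force: \["
```

```text
time_s: 11.7
eef_pos: [535.3, -48.1, 115.9]
force: [-1.1, -0.4, 2.4]
```

Converted, -5 mm / 300 = -0.0167, -2 mm / 300 = -0.0067.

```bash
echo '{"motion":[[0, 0, -0.0067, 0, 0, 0], [0, 0, -0.0167, 0, 0, 0], [0, 0, -0.0167, 0, 0, 0], [0, 0, -0.0167, 0, 0, 0]]}' | python3 -m handwheel| grep -E "time|pos|force: \["; echo '{"motion":[[0, 0, 0.0067, 0, 0, 0], [0, 0, 0.0133, 0, 0, 0], [0, 0, 0.0183, 0, 0, 0], [0, 0, 0.0217, 0, 0, 0], [0, 0, 0.025, 0, 0, 0], [0, 0, 0.025, 0, 0, 0]]}' | python3 -m handwheel| grep -E "time|pos|force: \["; echo '{"motion":[[0, 0, 0.0017, 0, 0, 0], [0, 0, 0.0033, 0, 0, 0], [0, 0, 0.0033, 0, 0, 0]]}' | python3 -m handwheel| grep -E "time|pos|force: \["
```

```text
time_s: 12.1
eef_pos: [535.3, -48.1, 120.9]
force: [0.4, -0.3, 0.1]
time_s: 12.7
eef_pos: [535.3, -48.1, 113.6]
force: [-2.1, 0.6, 7.4]
time_s: 13.0
eef_pos: [535.3, -48.1, 112.7]
force: [-2.4, 0.1, 8.0]
```

Converted, 1 mm / 300 = 0.0033, 0.6 mm / 300 = 0.002.

```bash
echo '{"motion":[[0, 0, 0.002, 0, 0, 0], [0, 0, 0.0033, 0, 0, 0], [0, 0, 0.0033, 0, 0, 0]]}' | python3 -m handwheel| grep -E "time|pos|force: \["; echo '{"motion":[[0, 0, 0.0013, 0, 0, 0], [0, 0, 0.0013, 0, 0, 0]]}' | python3 -m handwheel| grep -E "time|pos|force: \["
```

```text
time_s: 13.3
eef_pos: [535.3, -48.1, 111.8]
force: [-2.8, 1.5, 8.8]
time_s: 13.5
eef_pos: [535.3, -48.1, 111.4]
force: [-3.2, -0.5, 8.3]
```

Slide about 9.3 mm; lift slowly, then high enough to look.

Converted, -6 mm / 300 = -0.02, -4 mm / 300 = -0.0133.

```bash
echo '{"motion":[[0, 0, -0.0067, 0, 0, 0], [0, 0, -0.0133, 0, 0, 0], [0, 0, -0.02, 0, 0, 0]]}' | python3 -m handwheel| grep -E "time|pos|force: \["; echo '{"motion":[[0, 0, -0.02, 0, 0, 0], [0, 0, -0.0667, 0, 0, 0], [0, 0, -0.15, 0, 0, 0], [0, 0, -0.25, 0, 0, 0], [0, -0.0667, -0.3333, 0, 0, 0], [0, -0.15, -0.3667, 0, 0, 0], [0, -0.2167, -0.3733, 0, 0, 0], [0, -0.22, -0.3733, 0, 0, 0]]}' | python3 -m handwheel| grep -E "time|pos|force: \["; echo '{"motion":[[0, 0, 0, 0, 0, 0], [0, 0, 0, 0, 0, 0], [0, 0, 0, 0, 0, 0]]}' | python3 -m handwheel| grep -E "pos";python3 - <<'E'
from h import *
p,d=cams.capture("wrist"); cv2.imwrite('pics/w2.png',p[...,::-1])
for r in cams.trace("key_a","wrist"):
    ys,xs=np.nonzero(r['pixels']&(d>0))
    w=world("wrist",np.c_[xs,ys],depth=d[ys,xs]); k=w[:,2]>30
    print(r['p'],np.array(r['bbox']).round(),np.median(w[k],0).round(1))
E
```

```text
time_s: 13.8
eef_pos: [535.2, -48.1, 117.2]
force: [-2.5, -0.0, 5.6]
time_s: 14.6
eef_pos: [546.0, 18.7, 229.4]
force: [0.8, -0.4, 0.2]
eef_pos: [545.7, 16.2, 228.6]
0.94 [215. 175. 244. 208.] [550.7  38.6  47.4]
0.91 [165. 174. 199. 209.] [557.6  81.3  47.2]
0.74 [260. 171. 288. 208.] [544.1  -4.1  47.4]
0.63 [303. 171. 336. 208.] [537.1 -46.4  47.4]
```

View pics/w2.png

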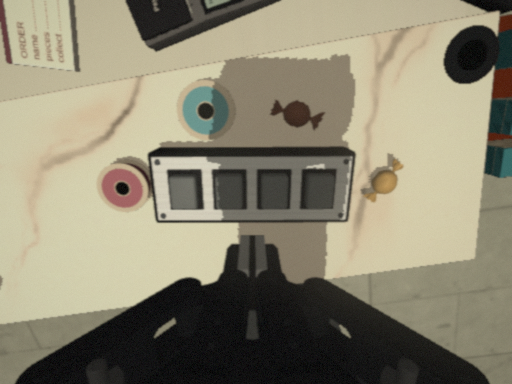

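The picture shows all four keys, at about (185,190), (230,190), (274,190) and (319,190). All are level at 47.4 mm, and the spools and pralines have not moved.

```bash
python3 -c "
from rig import order
print(order.finish_job())"
```

```text
the job is handed in; nothing more can be done
None
```

I tapped all four keys lightly from left to right, then pressed the latched right-hand key until its catch let go; the last wrist picture shows all four fully up and the spools and pralines where they were, and I handed the job in after about 15 s.

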